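# Stand the stage inserts in the slotted rack

## Robot

A 7-joint arm with a two-finger parallel gripper is mounted at the origin on the work surface. World frame = base frame: x ahead of the robot, y to its left, z up, the work surface at z = 0. Lengths are in mm, angles in degrees, forces in N, time in s.
With the tool pointing down it reaches from about 350 to 900 mm from the base axis. Payload 19.9 kg.
Tool frame: the origin (TCP) lies at the very end of the fingers, on their centre line; the grasp point (between the pads) lies 19 mm behind it (arm.tcp_to_grasp is the distance from the TCP to the grasp point, in mm); z points along the fingers, y is the line along which they close (so a half turn about z gives the same grasp; the last joint's range is limited). The gripper opens to 85 mm and grips with 20 to 120 N. Pads are 22 mm wide; open, the fingers measure 114 mm over their backs; the gripper's body (76 mm by 85 mm) begins 54 mm behind the grasp point. The pads swing forward as they close: fully open they stand 13 mm farther back than shut.
Start: joints at [69.7, 23.915, -0.59, 92.452, 0.269, 63.638, -3.037], TCP at [192.322, -594.654, 231.26] pointing down, gripper open.
Joint ranges: [-161.28, 161.28], [-22.2, 115.67], [-73.04, 71.86], [3.21, 147.25], [-68.34, 248.33], [10.77, 114.83], [-161.83, 161.83]. Speed limits (degrees/s): [108.29, 108.29, 136.94, 136.94, 172.46, 172.46, 172.46].

## Interface

Orientations are given as [roll, pitch, yaw] about the fixed x, y, z axes, in that order (R = Rz(yaw) Ry(pitch) Rx(roll)).
In Python, from rig import arm, optics gives the robot as it stands.
- The arm moves only by the shell command python3 -m handwheel 'ROWS'. ROWS is JSON, a list that holds one entry, the list of rows, each a list of 5 numbers: the shift along the tool's x, y, z as a fraction of full scale, then the turn about the tool's z as a fraction of full scale, then the opening, from 0 (shut) to 1 (fully open). A call has 1 to 12 rows; each row shifts and turns the commanded pose from where the row before left it, along the tool's axes as they then stand; what a row does not reach is not made up. Full scale, the value 1, is 50 mm for a shift and 0.12 rad for a turn. A row lasts 1/10 s, in which the tool goes at most 50 mm and 8.59 degrees, less where a joint would pass 70% of its speed; a pose out of reach is approached as far as the arm can. A call with a number of a shift or a turn outside -1 to 1 is refused whole. A call with a gripper value outside its range is refused whole. The fingers move at their own pace and stop on an object; the grip force is fixed at half the most. Time passes only in rows, so rows that do not move let the fingers close. It gives the time, the measured TCP pose, the force, the opening and the grip force at its end, in the units of the state.
- arm.get_state(): the state, without advancing time (a new reading comes with each control period).
- optics.grab_frame(name): name is "side" or "top" or "wrist"; returns a dict with "img" (384x512x3 uint8, blue, green, red), "range_z" (384x512 float32, mm along the optical axis (not along the pixel's ray), 0 where there is no reading), "camera_matrix" (3x3 intrinsics, pixels), "rvec" (rotation vector, rad) and "tvec" (3), from world to camera coordinates, as OpenCV has them. Camera axes: x right, y down, z forward; pixel columns grow to the right and rows downward; lengths in mm; the calibration is good to about 2 mm. A picture is of the moment at which its call begins.
- arm.hand_in(): hands the job in; it is judged then, once.
The state is a dict: "time_s": time; "q": joint angles; "qvel": joint speeds; "joint_torque": joint torques, N m; "tool_pos": TCP position; "orientation": TCP orientation; "contact_force": force on the tool from outside, world axes, zero at the start; "ft_torque": the same for the moment, N m; "finger_gap": finger opening in mm; "gripper_force": force on a finger pad.
Only numpy, scipy, OpenCV 4.12 (cv2) and the standard library are available. Lean on these libraries where they do the work, as an engineer would, in place of code of your own. Each camera call takes 0.05 s, during which the arm holds its last target. There are 200 camera calls.

## Task

Take the two flat aluminium microscope stage inserts off their easels and stand each one upright on a long edge in a slot of its own in the white slotted rack, right down on the floor of the slot and about midway across the block. The white block can sit anywhere along its steel tray, so find the slots by eye or by feel rather than trusting the tray; lower the inserts gently, without letting them fall, and leave the other things where they are.

Things in the scene. Friction and masses are not known exactly. Their poses are not given: they have to be found in the camera images.
- insert_round: Flat aluminium plate 130 mm long, 100 mm wide, 6 mm thick, 0.15 to 0.25 kg, with a round opening 46 mm across through its middle. Origin: centre; x is its normal, y along the length, z across the width. It starts leaning on an easel, long edge down: z points up along the plate, 0.5 rad from vertical, towards the robot's right (-y, +-0.3); x points up and left.
- insert_round_edge (a point): Middle of the upper long edge of this leaning insert, 50 mm from its centre along its z (same axes). The 27 mm next to the edge are solid plate, and nothing stands in front of or behind the upper 45 mm, so it can be pinched across the 6 mm thickness by a tool tilted along the plate.
- insert_slot: Flat aluminium plate 130 mm long, 100 mm wide, 6 mm thick, 0.15 to 0.25 kg, with an oblong opening 76 mm (y) by 26 mm (z) through its middle. Origin: centre; x is its normal, y along the length, z across the width. It starts leaning on an easel, long edge down: z points up along the plate, 0.5 rad from vertical, towards the robot's right (-y, +-0.3); x points up and left.
- insert_slot_edge (a point): Middle of the upper long edge of this leaning insert, 50 mm from its centre along its z (same axes). The 37 mm next to the edge are solid plate, and nothing stands in front of or behind the upper 45 mm, so it can be pinched across the 6 mm thickness by a tool tilted along the plate.
- rack: Steel tray fixed on the bench, 150 mm (x) by 180 mm (y), rim 18 mm high; origin: centre of its underside, z up. A white plastic block with three slots sits in it, 110 mm (x) by 137 mm (y), centred in x, but its middle lies up to 14 mm either way along y from the tray's middle: not reported, different each time. It stays put when pushed with less than 60 N.
- rack_top (a point): Point over the TRAY's middle (not the block's) at the height of the block's top, 60 mm above the bench; axes of the tray. The block's flat end faces lie 68.5 mm either way along y from the block's middle and stand 42 mm above the rim: touching one sideways tells where the block is. So does feeling along its top, or a camera.
- rack_floor (a point): Point over the tray's middle (not the block's) at the height of the slot floors, 20 mm above the bench. Slots: 9 mm wide, 40 mm deep, top edges rounded 2 mm, along the tray's x through the whole block, open at both ends; one at the block's middle, one 44 mm to either side along y. A seated insert's centre is 70 mm above the bench.
- easel_a: Grey easel fixed on the bench; base 110 by 100 mm, 10 mm high, from x -60 to +50 mm; origin: under the base, z up. A 90 mm wide back board leans 0.5 rad to its -x side, with a ledge square to it; they carry the round-opening insert and support its lower 50 mm.
- easel_b: Second easel, the same as easel_a. It carries the insert with the oblong opening.
- dishes: Bystander, loose, not to be disturbed: stack of three clear round dishes, 90 mm across, 45 mm high. Origin: centre of its underside.
- bottle: Bystander, loose, not to be disturbed: amber glass bottle with white cap, 56 mm across, 120 mm high. Origin: centre of its underside.
- lens_case: Bystander, loose, not to be disturbed: black round lens case, 56 mm across, 60 mm high. Origin: centre of its underside.
- tip_box: Bystander, loose, not to be disturbed: grey box with a clear lid, 82 x 122 x 67 mm high. Origin: centre of its underside.
- mouse: Bystander, loose, not to be disturbed: black computer mouse, 105 x 60 x 35 mm high. Origin: centre of its underside.
- slide_box: Bystander, loose, not to be disturbed: white flat box, 82 x 87 x 35 mm high. Origin: centre of its underside.
Not all that is in view belongs to the job. Leave any orange look-alike of the insert_slot alone.

How it is judged (in metres and radians):
At the end, for the whole second after the job is handed in: Both inserts stand at rest on a long edge on a slot floor of the rack, one to a slot (centre 70 +/- 6 mm above the bench), upright within 0.10 rad, level within 0.06 rad, in line with the slots within 0.15 rad, centred across the block (tray x) within 25 mm (x of insert_round in the frame of rack between -0.025 and 0.025 m and y of insert_round in the frame of rack between -0.065 and 0.065 m and z of insert_round in the frame of rack between 0.064 and 0.076 m and angle between insert_round's own x axis and vertical between 1.471 and 1.671 rad and angle between insert_round's own y axis and vertical between 1.511 and 1.631 rad and angle between the x axis of each of insert_round, insert_slot and the y axis of rack, either way round below 0.15 rad and linear speed of each of insert_round, insert_slot below 0.03 m/s and x of insert_slot in the frame of rack between -0.025 and 0.025 m and y of insert_slot in the frame of rack between -0.065 and 0.065 m and z of insert_slot in the frame of rack between 0.064 and 0.076 m and angle between insert_slot's own x axis and vertical between 1.471 and 1.671 rad and angle between insert_slot's own y axis and vertical between 1.511 and 1.631 rad); the robot touches nothing.
It fails at once if an insert is knocked or pressed against the rack with more than 150 N (contact force between any of insert_round, insert_slot and rack above 150 N).
It fails at once if an insert is let fall into the rack (faster than 0.35 m/s while its centre is over the tray and less than 110 mm above the bench) ((x of insert_round in the frame of rack between -0.075 and 0.075 m and y of insert_round in the frame of rack between -0.09 and 0.09 m and height (world z) of insert_round below 0.11 m and linear speed of insert_round above 0.35 m/s) or (x of insert_slot in the frame of rack between -0.075 and 0.075 m and y of insert_slot in the frame of rack between -0.09 and 0.09 m and height (world z) of insert_slot below 0.11 m and linear speed of insert_slot above 0.35 m/s)).
It fails at once if a bystander (dishes, bottle, lens case, tip box, mouse or slide box) is moved by more than 25 mm (distance of any of dishes, bottle, lens_case, tip_box, mouse, slide_box from where it was at the start of the episode above 0.025 m).
It also fails if it takes over 67 s, if anything falls off the work surface, if the arm or the gripper's body presses on something with over 40 N, if the wrist force passes 120 N, or if a joint passes its speed limit or range.

## Working session

There is one attempt and no reset: what is moved stays moved. The work goes in short steps, Python scripts to look and compute and a shell command to move; the robot and the scene stay as the last step left them, time stands still between calls to the robot, and variables do not carry over. Pictures are saved under pics/ and viewed, at most 10 in all, crops included, and the job is handed in when it is done.

```bash
ls; mkdir -p pics; cat > h.py <<'E'
import numpy as np, cv2
from rig import arm, optics
def grab(n):
    f=optics.grab_frame(n); return f
def save(f,p): cv2.imwrite('pics/'+p,f['img'])
def pts(f):
    K=f['camera_matrix'];R,_=cv2.Rodrigues(np.array(f['rvec'],float));t=np.array(f['tvec'],float).ravel()
    z=f['range_z'];v,u=np.mgrid[:z.shape[0],:z.shape[1]]
    c=np.stack([(u-K[0][2])*z/K[0][0],(v-K[1][2])*z/K[1][1],z],-1)
    return (c-t)@R
E
python3 - <<'E'
from h import *
a=grab('top');b=grab('side')
save(a,'top0.png');save(b,'side0.png')
for n,f in(('top',a),('side',b)):
    np.save('pics/%s_P.npy'%n,pts(f)); R,_=cv2.Rodrigues(np.array(f['rvec'],float)); print(n,-R.T@np.array(f['tvec'],float).ravel(),R[2],f['camera_matrix'][0],(f['range_z']>0).mean())
print(arm.get_state())
E
```

```text
pics
top [ 295.86795559   39.38723122 1438.14999083] [ 0.18428511 -0.02068131 -0.98265522] [452.25387107   0.         246.53160401] 0.9960276285807291
side [141.0666144  749.60209709 866.44663417] [ 0.36610065 -0.62460547 -0.68981035] [384.28330191   0.         252.68272421] 0.9959309895833334
{'time_s': 0.1, 'q': array([69.69951719, 23.94181362, -0.58946254, 92.4826331 ,  0.26990079,
       63.63577779, -3.03580941]), 'qvel': array([-0.05351057, -0.07044708,  0.08351681, -0.12076571,  0.09851036,
        0.05409771, -0.05939473]), 'joint_torque': array([ 2.08338075e-03, -8.65826368e+01,  6.80060796e-01, -4.35639024e+01,
        1.91827188e-02,  4.79476381e-03, -1.04432374e-04]), 'tool_pos': array([ 192.2209479 , -594.38824638,  230.74935409]), 'orientation': array([-1.79941363e+02,  5.61258341e-03,  1.79235276e+01]), 'contact_force': array([-0.00883217,  0.35714475, -0.642078  ]), 'ft_torque': array([ 0.03477141,  0.01198924, -0.00300108]), 'gripper_force': 0.0, 'finger_gap': 85.17674522560978}
```

View pics/top0.png

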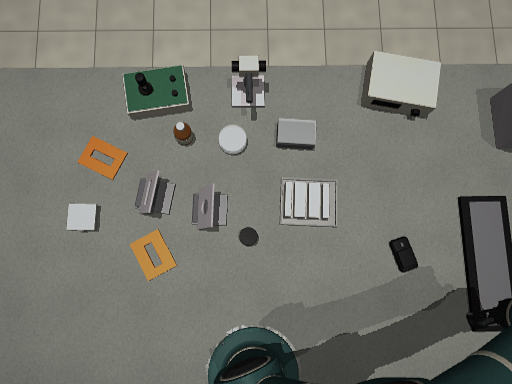

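View pics/side0.png

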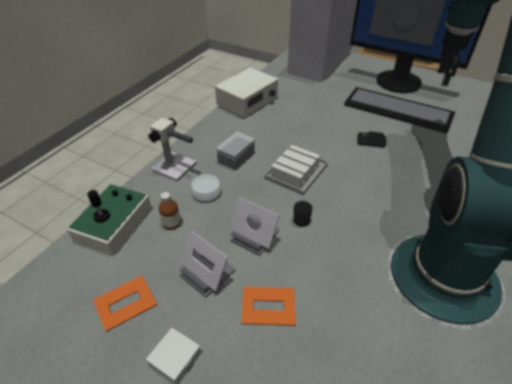

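The top view shows the round insert at about (207,205), the oblong one at (150,192), and the rack with its white block at (308,200). Two orange look-alikes lie flat at (103,158) and (153,255). In the side view the inserts lean at (255,222) and (207,262). Next I measure them from the depth data.

```bash
python3 - <<'E'
from h import *
a=cv2.imread('pics/top0.png');b=cv2.imread('pics/side0.png')
P={'top':np.load('pics/top_P.npy'),'side':np.load('pics/side_P.npy')}
A=np.array
def world(name,u0,u1,v0,v1,zmin):
    p=P[name][v0:v1,u0:u1].reshape(-1,3);return p[p[:,2]>zmin]
for n,top in(('round',(188,232,178,235)),('slot',(130,180,165,220))):
    p=world('top',*top,40); print(n,'top n',len(p),p.min(0).round(),p.max(0).round())
    t=p[p[:,2]>p[:,2].max()-10]; print('  upper pts',t.mean(0).round(1)); 
for n,s in(('round',(225,285,190,255)),('slot',(175,240,225,295))):
    p=world('side',*s,35); 
    # plane by ransac
    rng=np.random.default_rng(0);best=None
    for _ in range(500):
        q=p[rng.choice(len(p),3,False)];nn=np.cross(q[1]-q[0],q[2]-q[0]);nn/=np.linalg.norm(nn)+1e-9
        i=abs((p-q[0])@nn)<2.5
        if best is None or i.sum()>best.sum():best=i
    q=p[best];c=q.mean(0);_,_,V=np.linalg.svd(q-c);nn=V[2]*np.sign(V[2][2])
    e=np.cross([0,0,1],nn);e/=np.linalg.norm(e);w=np.cross(nn,e);w*=np.sign(w[2]);d=(q-c)
    print(n,'side',len(q),len(p),'n',nn.round(3),'tilt',np.arcsin(nn[2]).round(3),'yaw of n',np.degrees(np.arctan2(nn[1],nn[0])).round(1))
    E,W=d@e,d@w
    print('  extents',np.percentile(E,[0,1,99,100]).round(),np.percentile(W,[0,1,99,100]).round(),'e',e.round(3))
    em=(np.percentile(E,.5)+np.percentile(E,99.5))/2
    print('  edge mid (front face)',(c+e*em+w*np.percentile(W,99.5)).round(1))
# rack
p=world('top',270,345,170,235,52);p=p[p[:,2]<75]
r=cv2.minAreaRect(p[:,:2].astype(np.float32));print('block top',r,np.median(p[:,2]))
p=world('top',270,345,170,235,10)
r=cv2.minAreaRect(p[:,:2].astype(np.float32));print('tray',r)
p=world('side',255,335,138,200,52);p=p[p[:,2]<75]
print('block side',cv2.minAreaRect(p[:,:2].astype(np.float32)),np.median(p[:,2]))
E
```

```text
round top n 573 [296.  39.  40.] [ 565.  175. 1438.]
  upper pts [ 295.9   39.4 1438.1]
slot top n 421 [296.  39.  40.] [ 614.  341. 1438.]
  upper pts [ 295.9   39.4 1438.1]
round side 1006 1334 n [0.039 0.875 0.483] tilt 0.504 yaw of n 87.5
  extents [-68. -66.  63.  63.] [-48. -47.  43.  44.] e [-0.999  0.044  0.   ]
  edge mid (front face) [497.1 115.4 114.8]
slot side 1094 1456 n [0.168 0.857 0.488] tilt 0.51 yaw of n 78.9
  extents [-69. -67.  62.  64.] [-48. -47.  43.  45.] e [-0.981  0.193  0.   ]
  edge mid (front face) [541.  289.8 114.8]
block top ((519.7530517578125, -174.78419494628906), (135.853271484375, 110.57553100585938), 86.68870544433594) 58.73897192190116
tray ((430.1494140625, -144.97305297851562), (219.7506866455078, 399.7381896972656), 64.86746978759766)
block side ((520.1240234375, -174.46270751953125), (141.6496124267578, 113.22828674316406), 86.31964874267578) 59.069683007856085
```

```bash
cat > go.py <<'E'
import sys
from h import *
s=arm.get_state();x,y,z,psi=map(float,sys.argv[1:5])
p=s['tool_pos'];cy=s['orientation'][2]
d=np.array([x,y,z])-p;c,si=np.cos(np.radians(psi)),np.sin(np.radians(psi))
print('turn units',round(np.radians(cy-psi)/.12,2),'then tool-axis units',np.round([(d[0]*c+d[1]*si)/50,(d[0]*si-d[1]*c)/50,-d[2]/50],2))
E
python3 go.py 520 -175 330 -3.5
```

```text
turn units 3.12 then tool-axis units [ 6.03 -8.77 -1.99]
```

```bash
python3 -m handwheel '[[[0,0,-0.5,0.78,1],[0,0,-0.5,0.78,1],[0,0,-0.5,0.78,1],[0,0,-0.5,0.78,1],[0,0,0,0,1]]]' && python3 -m handwheel '[[[0.3,-0.43,0,0,1],[0.52,-0.76,0,0,1],[0.52,-0.76,0,0,1],[0.52,-0.76,0,0,1],[0.52,-0.76,0,0,1],[0.52,-0.76,0,0,1],[0.52,-0.76,0,0,1],[0.52,-0.76,0,0,1],[0.52,-0.76,0,0,1],[0.52,-0.76,0,0,1],[0.52,-0.76,0,0,1],[0.52,-0.76,0,0,1]]]' && python3 -m handwheel '[[[0,0,0,0,1],[0,0,0,0,1],[0,0,0,0,1]]]'; python3 go.py 520 -175 330 -3.5; python3 - <<'E'
from h import *
f=grab('wrist');save(f,'w0.png');np.save('pics/w0.npy',pts(f));R,_=cv2.Rodrigues(np.array(f['rvec'],float)); print(-R.T@np.array(f['tvec'],float).ravel(),R[2],f['camera_matrix'][0])
E
```

```text
time_s: 0.6
tool_pos: [192.7, -595.5, 334.4]
orientation: [179.8, -0.1, -3.7]
contact_force: [0.1, 0.7, -0.1]
finger_gap: 85.2
gripper_force: 0.0
time_s: 1.8
tool_pos: [520.5, -172.8, 330.8]
orientation: [-180.0, 0.0, -3.5]
contact_force: [0.8, 0.2, -0.1]
finger_gap: 85.4
gripper_force: 0.0
time_s: 2.1
tool_pos: [519.3, -175.3, 330.8]
orientation: [180.0, 0.1, -3.6]
contact_force: [-0.9, -0.4, 0.5]
finger_gap: 85.2
gripper_force: 0.0
turn units -0.01 then tool-axis units [ 0.01 -0.01  0.02]
[ 602.36076191 -179.95795338  473.38354567] [-0.32275345  0.01940488 -0.94628413] [319.69700628   0.         258.27119978]
```

View pics/w0.png

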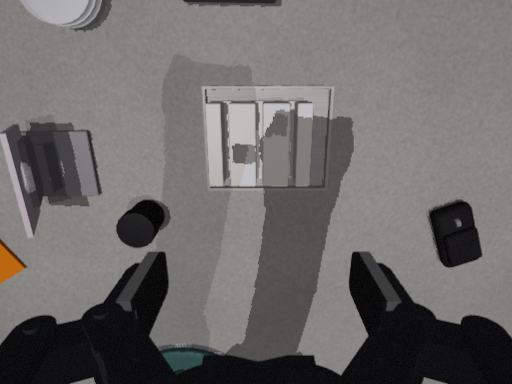

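The wrist view shows the tray at (203–334, 87–190), with the block's four ridges and three slots. The block sits towards the left (+y) end of the tray. I measure the slots from the depth data and check them by casting rays from the colour edges.

```bash
cat > slots.py <<'E'
import sys
from h import *
P=np.load(sys.argv[1]).astype(float)
p=P.reshape(-1,3);m=(abs(p[:,0]-520)<75)&(abs(p[:,1]+175)<90)
p=p[m];t=p[(p[:,2]>56)&(p[:,2]<66)];print('top z',np.median(t[:,2]))
# slot direction: angle maximising histogram contrast of cross coordinate
best=None
for a in np.arange(-7,1,.1):
    c,s=np.cos(np.radians(a)),np.sin(np.radians(a))
    v=-t[:,0]*s+t[:,1]*c
    h,e=np.histogram(v,np.arange(v.min(),v.max()+1,1.0))
    if best is None or (h**2.).sum()>best[0]:best=((h**2.).sum(),a)
a=best[1];c,s=np.cos(np.radians(a)),np.sin(np.radians(a));print('yaw',a, cv2.minAreaRect(t[:,:2].astype(np.float32)))
u=t[:,0]*c+t[:,1]*s;v=-t[:,0]*s+t[:,1]*c
print('u range',np.percentile(u,[.5,99.5]).round(1),'v range',np.percentile(v,[0.1,.5,99.5,99.9]).round(1))
um=np.percentile(u,[.5,99.5]).mean()
vs=np.sort(v);
h,e=np.histogram(v,np.arange(v.min(),v.max()+1.5,1.5));print(e[0].round(1),h)
print('u mid',um.round(1))
E
python3 slots.py pics/w0.npy; python3 slots.py pics/top_P.npy; python3 go.py 499 148 330 -2.5
```

```text
top z 59.82390291572943
yaw -4.10000000000001 ((520.4940185546875, -176.216064453125), (137.36143493652344, 108.75755310058594), 86.4643783569336)
u range [477.8 586.2] v range [-206.9 -206.2  -70.7  -70. ]
-207.5 [ 42  91 100  89  98  90  95  98  93  94  94  95  98  96   2   0   0   0
   0  22  87  95  95  97  95  96  95  98  94  93  91  94  99  97  93  95
  96 100  96  89  92  95  94  12   0   0   0   0   0  83  83  83  99 145
  87  83  83  83  85 117 108  98  89  82  97 100  94  96  90 102  98  89
  27   0   0   0   0   1  73 106  92  97  93  98  92  98  94  93  95  94
  89  55   2]
u mid 532.0
top z 59.366263605227566
yaw -2.3000000000000167 ((519.8154907226562, -175.24920654296875), (134.90570068359375, 110.02645111083984), 87.9433364868164)
u range [472.2 580.5] v range [-221.3 -221.1  -87.   -86.8]
-221.5 [27  3 20  9 18 10 15 14 16 10 14 14  3  0  0  0  0  0  2 26  2 23  0 32
  1 25  3 24  2 21  2 24  4 19  6 20  7 16 12 15 18  6  4  0  0  0  0  1
 24  1 26  0 33  0 34  0 26  1 29  1 25  5 25  5 18 10 22  7 11 14 12  7
  0  0  0  0  0 13  0 32  1 29  0 29  0 30  0 26  1 22]
u mid 526.4
turn units -0.16 then tool-axis units [-0.69 -6.45  0.02]
```

```bash
cat > fit.py <<'E'
import sys
from h import *
P=np.load(sys.argv[1]).astype(float).reshape(-1,3)
a=np.radians(-4);c,s=np.cos(a),np.sin(a)
p=P[(abs(P[:,0]-520)<75)&(abs(P[:,1]+175)<90)];t=p[(p[:,2]>56)&(p[:,2]<66)]
u=t[:,0]*c+t[:,1]*s;v=-t[:,0]*s+t[:,1]*c
um=np.percentile(u,[.5,99.5]).mean()
ang=[]
for v0 in(-182.6,-138.5,-95):
    U=[];L=[];H=[]
    for b in np.arange(um-48,um+48,4):
        w=np.sort(v[(u>=b)&(u<b+4)]);lo=w[w<v0];hi=w[w>v0]
        if len(lo) and len(hi) and hi[0]-lo[-1]<14: U.append(b+2);L.append(lo[-1]);H.append(hi[0])
    k1=np.polyfit(U,L,1);k2=np.polyfit(U,H,1)
    vm=(np.polyval(k1,um)+np.polyval(k2,um))/2
    ang+= [np.degrees(np.arctan(k))-4 for k in(k1[0],k2[0])]
    print('slot mid xy',round(um*c-vm*s,1),round(um*s+vm*c,1),'width',round(np.polyval(k2,um)-np.polyval(k1,um),1))
print('yaws',np.round(ang,2))
E
python3 fit.py pics/w0.npy
```

```text
slot mid xy 517.7 -219.8 width 9.9
slot mid xy 520.7 -176.1 width 10.4
slot mid xy 523.8 -132.4 width 9.9
yaws [-3.55 -3.44 -3.24 -3.7  -3.38 -3.46]
```

```bash
python3 -m handwheel '[[[-0.1,-0.4,0,-0.1,1],[-0.1,-0.9,0,-0.1,1],[-0.1,-0.95,0,0,1],[-0.1,-0.95,0,0,1],[-0.1,-0.95,0,0,1],[-0.1,-0.95,0,0,1],[-0.1,-0.9,0,0,1],[0,-0.45,0,0,1],[0,0,0,0,1],[0,0,0,0,1]]]'; python3 - <<'E'
from h import *
f=grab('wrist');save(f,'w1.png');P=pts(f);np.save('pics/w1.npy',P)
q=P.reshape(-1,3);q=q[(abs(q[:,0]-499)<90)&(q[:,1]>85)&(q[:,1]<200)&(q[:,2]>85)&(q[:,2]<135)]
print(len(q),q.min(0),q.max(0));t=q[q[:,2]>109];print(t.min(0),t.max(0),cv2.minAreaRect(t[:,:2].astype(np.float32)))
E
python3 go.py 499 148 88 -2.5
```

```text
time_s: 3.15
tool_pos: [497.7, 148.9, 331.2]
orientation: [180.0, 0.0, -2.1]
contact_force: [0.7, -1.0, -0.4]
finger_gap: 85.5
gripper_force: 0.0
2082 [434.39396161 108.89074994  85.01798921] [564.65193093 134.95640477 116.39875999]
[434.57119359 108.89074994 109.02678948] [564.16368294 122.38105087 116.39875999] ((499.312744140625, 115.70851135253906), (9.4281587600708, 129.50038146972656), 87.32084655761719)
turn units 0.04 then tool-axis units [0.02 0.   4.86]
```

View pics/w1.png

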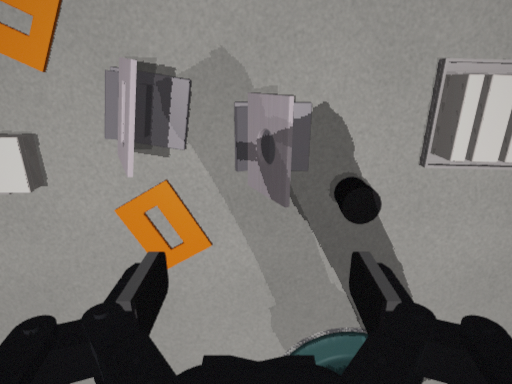

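The wrist view shows the round insert at (268,148) with its upper edge on the right at (292,150), and the oblong insert at (128,118). The round one's edge middle is at about (499, 111, 115), as predicted. I lower the open fingers around its upper edge.

```bash
python3 -m handwheel '[[[0.02,0.02,0.4,0.08,1],[0,0,0.7,0,1],[0,0,0.8,0,1],[0,0,0.8,0,1],[0,0,0.8,0,1],[0,0,0.6,0,1],[0,0,0.4,0,1],[0,0,0.2,0,1],[0,0,0.1,0,1],[0,0,0,0,1]]]' && python3 -m handwheel '[[[0,-0.07,0,0,1],[0,-0.07,0,0,1],[0,-0.07,0,0,1],[0,-0.07,0,0,0.9],[0,0,0,0,0.8],[0,0,0,0,0.7],[0,0,0,0,0.6],[0,0,0,0,0.5]]]' && python3 -m handwheel '[[[0,0,0,0,0.4],[0,0,0,0,0.3],[0,0,0,0,0.2],[0,0,0,0,0.1],[0,0,0,0,0],[0,0,0,0,0],[0,0,0,0,0]]]'
```

```text
time_s: 4.2
tool_pos: [499.2, 147.8, 91.5]
orientation: [180.0, -0.0, -2.7]
contact_force: [-0.2, 0.2, 0.8]
finger_gap: 85.4
gripper_force: 0.0
time_s: 5.0
tool_pos: [499.6, 162.0, 91.2]
orientation: [180.0, 0.0, -2.7]
contact_force: [-0.3, -0.4, 0.1]
finger_gap: 43.0
gripper_force: 0.0
time_s: 5.7
tool_pos: [499.6, 161.7, 91.3]
orientation: [180.0, 0.0, -2.7]
contact_force: [-1.6, -4.5, 2.4]
finger_gap: 5.2
gripper_force: 58.7
```

```bash
python3 -m handwheel '[[[0,0,-0.1,0,0],[0,0,-0.2,0,0],[0,0,-0.4,0,0],[0,0,-0.6,0,0],[0,0,-0.8,0,0],[0,0,-0.8,0,0],[0,0,-0.4,0,0],[0,0,0,0,0],[0,0,0,0,0]]]'; cat > held.py <<'E'
from h import *
f=grab('side');P=pts(f);s=arm.get_state();T=s['tool_pos'];g=grab('wrist');Pw=pts(g).reshape(-1,3)
save(f,'side_h%d.png'%int(s['time_s']*10));save(g,'w_h%d.png'%int(s['time_s']*10))
psi=np.radians(s['orientation'][2]);ex=np.array([np.cos(psi),np.sin(psi),0]);ey=np.array([-ex[1],ex[0],0])
for n,q in(('side',P.reshape(-1,3)),('wrist',Pw)):
    d=q-T;X,Y=d@ex,d@ey;Z=d[:,2]
    m=(abs(X)<75)&(abs(Y)<25)&(Z<35)&(Z>-85)&(((abs(X)>22))|(Z<-12))
    if m.sum()<50: print(n,m.sum());continue
    c=q[m].mean(0);_,_,V=np.linalg.svd(q[m]-c,full_matrices=False);nn=V[2]*np.sign(V[2]@ey)
    print(n,m.sum(),'X',np.percentile(X[m],[1,99]).round(1),'Y',np.percentile(Y[m],[1,50,99]).round(1),'Z',np.percentile(Z[m],[1,99]).round(1),'lean(deg)',np.degrees(np.arcsin(nn[2])).round(2),'yaw err',np.degrees(np.arctan2(-nn@ex,nn@ey)).round(2))
print(T,s['contact_force'],s['finger_gap'])
E
python3 held.py; ls pics
```

```text
time_s: 6.6
tool_pos: [499.4, 162.3, 256.4]
orientation: [-180.0, -0.0, -2.7]
contact_force: [-0.8, 0.0, -1.5]
finger_gap: 5.5
gripper_force: 58.5
side 1048 X [-64.9  64.4] Y [-2.5  2.5  4.9] Z [-63.9  34.1] lean(deg) -0.1 yaw err 0.21
wrist 1286 X [-31.2  66.4] Y [-2.6  0.4  3.3] Z [-57.5  35. ] lean(deg) -0.19 yaw err -0.04
[499.13614561 162.13769911 255.6279844 ] [-0.06693129  0.28892439 -2.64138606] 5.615173828755361
side0.png
side_P.npy
side_h66.png
top0.png
top_P.npy
w0.npy
w0.png
w1.npy
w1.png
w_h66.png
```

The round insert hangs upright in the hand: lean 0.2°, yaw error 0.2°, bottom edge about 65 mm below the TCP. I carry it to the far (-y) slot.

```bash
python3 go.py 517.7 -219.8 255 -3.5
```

```text
turn units 0.12 then tool-axis units [0.84 7.6  0.01]
```

```bash
python3 -m handwheel '[[[0,0.2,0,0.12,0],[0.08,0.5,0,0,0],[0.08,0.8,0,0,0],[0.08,0.9,0,0,0],[0.1,0.9,0,0,0],[0.1,0.9,0,0,0],[0.1,0.9,0,0,0],[0.1,0.9,0,0,0],[0.1,0.8,0,0,0],[0.05,0.5,0,0,0],[0.05,0.3,0,0,0],[0,0,0,0,0]]]' && python3 -m handwheel '[[[0,0,0.4,0,0],[0,0,0.6,0,0],[0,0,0.6,0,0],[0,0,0.4,0,0],[0,0,0.2,0,0],[0,0,0,0,0],[0,0,0,0,0]]]'; python3 go.py 517.7 -219.8 85 -3.5; python3 held.py
```

```text
time_s: 7.9
tool_pos: [517.7, -221.6, 255.5]
orientation: [-180.0, 0.1, -3.7]
contact_force: [-0.2, 1.3, -1.6]
finger_gap: 5.3
gripper_force: 58.5
time_s: 8.6
tool_pos: [518.8, -219.3, 147.1]
orientation: [180.0, -0.0, -3.5]
contact_force: [-0.1, -0.1, -1.2]
finger_gap: 5.2
gripper_force: 58.6
turn units 0.0 then tool-axis units [-0.02  0.01  1.24]
side 752 X [-64.9  64. ] Y [-5.   2.5  7.4] Z [-83.2  34.1] lean(deg) -0.28 yaw err 0.05
wrist 1226 X [-31.7  66.5] Y [-2.5  0.2  3.3] Z [-58.  35.] lean(deg) -0.22 yaw err 0.16
[ 518.93079382 -219.56032384  147.42995862] [-0.39846022  0.75802416 -1.0857108 ] 5.243631099221756
```

```bash
python3 -m handwheel '[[[0,0,0.15,0,0],[0,0,0.15,0,0],[0,0,0.06,0,0],[0,0,0.06,0,0],[0,0,0.06,0,0],[0,0,0.06,0,0],[0,0,0.06,0,0],[0,0,0,0,0]]]'
```

```text
time_s: 9.5
tool_pos: [518.1, -219.6, 115.9]
orientation: [-180.0, 0.0, -3.5]
contact_force: [-0.8, 0.2, -0.9]
finger_gap: 5.6
gripper_force: 58.6
```

The bottom edge is about 9 mm inside the slot with no contact force. I continue down, then test for the floor gently.

```bash
python3 -m handwheel '[[[0,0,0.08,0,0],[0,0,0.08,0,0],[0,0,0.08,0,0],[0,0,0.08,0,0],[0,0,0.08,0,0],[0,0,0.06,0,0],[0,0,0.04,0,0],[0,0,0.02,0,0],[0,0,0,0,0]]]' && python3 -m handwheel '[[[0,0,0.02,0,0],[0,0,0.02,0,0],[0,0,0,0,0]]]'
```

```text
time_s: 10.4
tool_pos: [518.3, -219.7, 90.2]
orientation: [-180.0, 0.0, -3.5]
contact_force: [-0.1, 0.0, -1.8]
finger_gap: 5.3
gripper_force: 58.6
time_s: 10.7
tool_pos: [518.2, -219.7, 88.2]
orientation: [-180.0, 0.0, -3.5]
contact_force: [-0.6, -0.7, -1.7]
finger_gap: 5.0
gripper_force: 58.6
```

```bash
python3 -m handwheel '[[[0,0,0.02,0,0],[0,0,0.02,0,0],[0,0,0,0,0]]]' && python3 -m handwheel '[[[0,0,0.02,0,0],[0,0,0,0,0]]]' && python3 -m handwheel '[[[0,0,0.02,0,0],[0,0,0,0,0]]]'
```

```text
time_s: 11.0
tool_pos: [518.2, -219.7, 86.1]
orientation: [-180.0, 0.0, -3.5]
contact_force: [-0.3, -0.0, -1.7]
finger_gap: 5.3
gripper_force: 58.6
time_s: 11.2
tool_pos: [518.2, -219.7, 85.1]
orientation: [-180.0, 0.0, -3.5]
contact_force: [-0.5, 0.0, -1.8]
finger_gap: 5.3
gripper_force: 58.6
time_s: 11.4
tool_pos: [518.4, -219.8, 84.9]
orientation: [180.0, -0.0, -3.5]
contact_force: [-4.3, 1.3, 10.1]
finger_gap: 5.1
gripper_force: 60.5
```

The floor was felt at z = 84.9 (10 N), so I release and rise, and meanwhile measure the second insert from the stored wrist view.

```bash
python3 -m handwheel '[[[0,0,0,0,0.15],[0,0,0,0,0.3],[0,0,0,0,0.35],[0,0,0,0,0.35],[0,0,-0.2,0,0.35],[0,0,-0.6,0,0.35],[0,0,-0.9,0,0.4],[0,0,-0.9,0,0.7],[0,0,-0.9,0,1],[0,0,-0.9,0,1],[0,0,-0.5,0,1],[0,0,0,0,1]]]'; python3 - <<'E'
from h import *
q=np.load('pics/w1.npy').reshape(-1,3);q=q[(abs(q[:,0]-541)<90)&(q[:,1]>255)&(q[:,1]<360)&(q[:,2]>85)&(q[:,2]<135)]
t=q[q[:,2]>109];print(t.min(0),t.max(0),cv2.minAreaRect(t[:,:2].astype(np.float32)))
f=grab('side');save(f,'side_r.png');P=pts(f).reshape(-1,3)
k=P[(abs(P[:,0]-518)<80)&(abs(P[:,1]+220)<18)&(P[:,2]>70)&(P[:,2]<160)]
c=k.mean(0);_,_,V=np.linalg.svd(k-c,full_matrices=False);print('seated',len(k),k.min(0),k.max(0),V[2])
E
python3 go.py 551 325 285 -11.2
```

```text
time_s: 12.6
tool_pos: [519.3, -219.9, 333.9]
orientation: [179.9, -0.3, -3.5]
contact_force: [-0.1, 0.4, 0.1]
finger_gap: 85.4
gripper_force: 0.0
[479.14174401 273.77091335 109.04351649] [606.56088056 304.3374125  116.46252832] ((543.2028198242188, 289.81060791015625), (8.744270324707031, 129.71286010742188), 78.81547546386719)
seated 432 [ 452.71714214 -227.51197196   70.12112428] [ 584.38642364 -209.41031417  122.14454186] [-0.0647587  -0.99733444 -0.03362022]
turn units 1.12 then tool-axis units [ -1.48 -10.81   0.93]
```

The seated round insert reads as upright (lean 0.03, top at about 121, x range 453–584). Next is the oblong insert.

```bash
python3 go.py 549.3 320.7 260 -11.2; python3 -m handwheel '[[[0,0,0,0.56,1],[0,0,0,0.56,1],[-0.05,-0.4,0,0,1],[-0.1,-0.8,0,0,1],[-0.15,-0.95,0.1,0,1],[-0.15,-0.95,0.2,0,1],[-0.15,-0.95,0.2,0,1],[-0.15,-0.95,0.2,0,1],[-0.15,-0.95,0.2,0,1],[-0.15,-0.95,0.2,0,1],[-0.15,-0.95,0.2,0,1],[-0.15,-0.95,0.2,0,1]]]' && python3 -m handwheel '[[[-0.15,-0.85,0,0,1],[-0.1,-0.55,0,0,1],[0,0,0,0,1],[0,0,0,0,1]]]'; python3 go.py 549.3 320.7 91 -11.2
```

```text
turn units 1.12 then tool-axis units [ -1.5  -10.72   1.43]
time_s: 13.85
tool_pos: [537.0, 226.7, 253.2]
orientation: [180.0, 0.1, -11.2]
contact_force: [1.5, 0.3, 1.2]
finger_gap: 85.7
gripper_force: 0.0
time_s: 14.25
tool_pos: [538.5, 296.2, 253.3]
orientation: [179.9, 0.1, -11.2]
contact_force: [0.5, -1.3, 0.8]
finger_gap: 85.6
gripper_force: 0.0
turn units 0.01 then tool-axis units [ 0.12 -0.52  3.25]
```

```bash
python3 -m handwheel '[[[0.06,-0.26,0,0.01,1],[0.06,-0.26,0,0,1],[0,0,0,0,1],[0,0,0,0,1]]]'; python3 go.py 549.3 320.7 91 -11.2; python3 - <<'E'
from h import *
f=grab('wrist');q=pts(f).reshape(-1,3);q=q[(abs(q[:,0]-541)<90)&(q[:,1]>255)&(q[:,1]<360)&(q[:,2]>85)&(q[:,2]<135)]
t=q[q[:,2]>109];print(t.min(0),t.max(0),cv2.minAreaRect(t[:,:2].astype(np.float32)))
E
```

```text
time_s: 14.65
tool_pos: [550.1, 320.5, 254.0]
orientation: [180.0, 0.0, -11.3]
contact_force: [0.4, -0.3, 0.4]
finger_gap: 85.4
gripper_force: 0.0
turn units -0.01 then tool-axis units [-0.02 -0.    3.26]
[478.55220939 273.77466861 109.001244  ] [607.77946408 306.1673365  116.84680114] ((543.19921875, 290.2005920410156), (9.24154281616211, 130.16180419921875), 78.95004272460938)
```

```bash
python3 -m handwheel '[[[0,0,0.4,0,1],[0,0,0.7,0,1],[0,0,0.8,0,1],[0,0,0.6,0,1],[0,0,0.4,0,1],[0,0,0.24,0,1],[0,0,0.1,0,1],[0,0,0,0,1]]]' && python3 -m handwheel '[[[0,-0.07,0,0,1],[0,-0.07,0,0,1],[0,-0.07,0,0,1],[0,-0.07,0,0,0.9],[0,0,0,0,0.8],[0,0,0,0,0.7],[0,0,0,0,0.6],[0,0,0,0,0.5]]]' && python3 -m handwheel '[[[0,0,0,0,0.4],[0,0,0,0,0.3],[0,0,0,0,0.2],[0,0,0,0,0.1],[0,0,0,0,0],[0,0,0,0,0],[0,0,0,0,0]]]' && python3 -m handwheel '[[[0,0,-0.1,0,0],[0,0,-0.2,0,0],[0,0,-0.4,0,0],[0,0,-0.6,0,0],[0,0,-0.8,0,0],[0,0,-0.8,0,0],[0,0,-0.4,0,0],[0,0,0,0,0],[0,0,0,0,0]]]'; python3 held.py; python3 go.py 523.8 -132.4 255 -3.5
```

```text
time_s: 15.5
tool_pos: [550.2, 320.4, 92.5]
orientation: [-180.0, -0.0, -11.3]
contact_force: [0.9, 0.5, 0.5]
finger_gap: 85.5
gripper_force: 0.0
time_s: 16.3
tool_pos: [552.8, 334.0, 92.3]
orientation: [-180.0, 0.0, -11.3]
contact_force: [0.4, -0.7, -0.3]
finger_gap: 42.9
gripper_force: 0.1
time_s: 17.0
tool_pos: [552.8, 334.2, 92.3]
orientation: [-180.0, 0.0, -11.3]
contact_force: [0.1, 0.0, 0.7]
finger_gap: 5.5
gripper_force: 59.5
time_s: 17.9
tool_pos: [552.7, 334.0, 257.3]
orientation: [-180.0, -0.0, -11.3]
contact_force: [-0.1, -0.2, -3.3]
finger_gap: 4.9
gripper_force: 59.3
side 816 X [-67.8  60.2] Y [-3.3  2.4  3.9] Z [-65.   34.7] lean(deg) 0.33 yaw err 0.29
wrist 2363 X [-32.2  64. ] Y [-2.5  0.3  3.3] Z [-51.4  34.9] lean(deg) -0.1 yaw err 0.04
[552.49180058 333.75411382 256.48260272] [ 0.54142436  0.57596227 -2.42060852] 5.265653811129079
turn units -1.13 then tool-axis units [-0.    9.34  0.02]
```

The oblong insert is also upright in the hand, so I carry it to the +y slot.

```bash
python3 -m handwheel '[[[0,0,0,-0.56,0],[0,0,0,-0.57,0],[0,0.4,0,0,0],[0,0.7,0,0,0],[0,0.9,0,0,0],[0,0.9,0,0,0],[0,0.9,0,0,0],[0,0.9,0,0,0],[0,0.9,0,0,0],[0,0.9,0,0,0],[0,0.9,0,0,0],[0,0.8,0,0,0]]]' && python3 -m handwheel '[[[0,0.7,0,0,0],[0,0.4,0,0,0],[0,0,0,0,0],[0,0,0,0,0]]]'; python3 go.py 523.8 -132.4 148 -3.5
```

```text
time_s: 19.2
tool_pos: [526.6, -77.4, 256.3]
orientation: [-180.0, 0.1, -3.6]
contact_force: [1.4, 0.6, -3.1]
finger_gap: 5.3
gripper_force: 59.3
time_s: 19.6
tool_pos: [523.8, -129.8, 256.4]
orientation: [-180.0, 0.1, -3.6]
contact_force: [0.3, -0.3, -1.7]
finger_gap: 5.1
gripper_force: 59.2
turn units -0.01 then tool-axis units [0.   0.05 2.17]
```

```bash
python3 -m handwheel '[[[0,0.05,0.4,-0.01,0],[0,0,0.6,0,0],[0,0,0.6,0,0],[0,0,0.4,0,0],[0,0,0.17,0,0],[0,0,0,0,0],[0,0,0,0,0]]]'; python3 held.py; python3 go.py 523.8 -132.4 116 -3.5
```

```text
time_s: 20.3
tool_pos: [524.6, -132.0, 149.6]
orientation: [-180.0, -0.0, -3.4]
contact_force: [0.5, 0.3, -1.3]
finger_gap: 5.2
gripper_force: 59.2
side 744 X [-67.4  61.5] Y [-3.2  2.7  6.6] Z [-66.   33.6] lean(deg) 0.17 yaw err 0.19
wrist 2276 X [-32.2  64.1] Y [-2.6  0.5  3.3] Z [-51.4  35. ] lean(deg) -0.07 yaw err 0.07
[ 524.70106597 -132.22014566  149.84313893] [ 0.42448214  0.10503766 -2.42689489] 5.3017523653008
turn units 0.01 then tool-axis units [-0.02  0.    0.68]
```

```bash
python3 -m handwheel '[[[0,0,0.15,0,0],[0,0,0.15,0,0],[0,0,0.08,0,0],[0,0,0.06,0,0],[0,0,0.06,0,0],[0,0,0.06,0,0],[0,0,0.06,0,0],[0,0,0.06,0,0],[0,0,0,0,0]]]'
```

```text
time_s: 21.3
tool_pos: [523.9, -132.4, 114.4]
orientation: [-180.0, 0.0, -3.5]
contact_force: [0.2, -0.1, -1.9]
finger_gap: 5.3
gripper_force: 59.2
```

```bash
python3 -m handwheel '[[[0,0,0.08,0,0],[0,0,0.08,0,0],[0,0,0.08,0,0],[0,0,0.08,0,0],[0,0,0.08,0,0],[0,0,0.06,0,0],[0,0,0.04,0,0],[0,0,0,0,0]]]' && python3 -m handwheel '[[[0,0,0.02,0,0],[0,0,0.02,0,0],[0,0,0,0,0]]]' && python3 -m handwheel '[[[0,0,0.02,0,0],[0,0,0,0,0]]]'
```

```text
time_s: 22.1
tool_pos: [523.9, -132.4, 89.5]
orientation: [-180.0, 0.0, -3.5]
contact_force: [-0.1, 0.5, -2.7]
finger_gap: 5.2
gripper_force: 59.2
time_s: 22.4
tool_pos: [524.0, -132.5, 87.7]
orientation: [-180.0, 0.0, -3.5]
contact_force: [-0.7, 0.9, -2.0]
finger_gap: 4.9
gripper_force: 59.2
time_s: 22.6
tool_pos: [524.0, -132.5, 86.7]
orientation: [-180.0, 0.0, -3.5]
contact_force: [0.0, -0.8, -2.1]
finger_gap: 4.9
gripper_force: 59.2
```

```bash
python3 -m handwheel '[[[0,0,0.02,0,0],[0,0,0,0,0]]]' && python3 -m handwheel '[[[0,0,0.02,0,0],[0,0,0,0,0]]]'
```

```text
time_s: 22.8
tool_pos: [524.2, -132.5, 85.9]
orientation: [180.0, -0.0, -3.5]
contact_force: [1.0, 0.6, -0.6]
finger_gap: 5.3
gripper_force: 59.4
time_s: 23.0
tool_pos: [524.3, -132.5, 85.8]
orientation: [180.0, -0.0, -3.5]
contact_force: [-7.7, 1.5, 20.9]
finger_gap: 4.9
gripper_force: 63.0
```

On the floor (21 N). I release, rise clear and check.

```bash
python3 -m handwheel '[[[0,0,0,0,0.15],[0,0,0,0,0.3],[0,0,0,0,0.35],[0,0,0,0,0.35],[0,0,-0.2,0,0.35],[0,0,-0.6,0,0.35],[0,0,-0.9,0,0.4],[0,0,-0.9,0,0.7],[0,0,-0.9,0,1],[0,0,-0.9,0,1],[0,0,-0.5,0,1],[0,0,0,0,1]]]'; python3 -m handwheel '[[[0,0,0,0,1],[0,0,0,0,1],[0,0,0,0,1]]]'; python3 - <<'E'
from h import *
f=grab('wrist');g=grab('side')
im=np.hstack([f['img'][:300,:400],cv2.resize(g['img'][120:230,220:366],(400,300))]);cv2.imwrite('pics/end.png',im)
for n,F in(('w',f),('s',g)):
  P=pts(F).reshape(-1,3)
  for x,y in((518,-220),(524,-132.5)):
    k=P[(abs(P[:,0]-x)<80)&(abs(P[:,1]+.06*(P[:,0]-x)-y)<14)&(P[:,2]>68)&(P[:,2]<160)]
    if len(k)<20: print(n,len(k));continue
    c=k.mean(0);_,_,V=np.linalg.svd(k-c,full_matrices=False);print(n,len(k),k.min(0).round(1),k.max(0).round(1),V[2].round(3))
E
```

```text
time_s: 24.2
tool_pos: [525.2, -132.4, 334.2]
orientation: [179.9, -0.3, -3.4]
contact_force: [0.5, -0.3, -0.4]
finger_gap: 85.5
gripper_force: 0.0
time_s: 24.5
tool_pos: [523.7, -132.4, 328.9]
orientation: [-180.0, 0.1, -3.5]
contact_force: [0.7, -0.0, -0.9]
finger_gap: 85.3
gripper_force: 0.0
w 1532 [ 455.5 -226.9   68. ] [ 585.1 -213.   122.3] [0.061 0.996 0.064]
w 623 [ 458.5 -139.    76.7] [ 588.5 -126.6  122.3] [-0.053 -0.998  0.023]
s 438 [ 452.4 -228.4   68. ] [ 585.3 -209.8  121.9] [-0.061 -0.998 -0.023]
s 441 [ 456.7 -140.    68. ] [ 586.2 -123.3  122.3] [-0.054 -0.998 -0.012]
```

View pics/end.png

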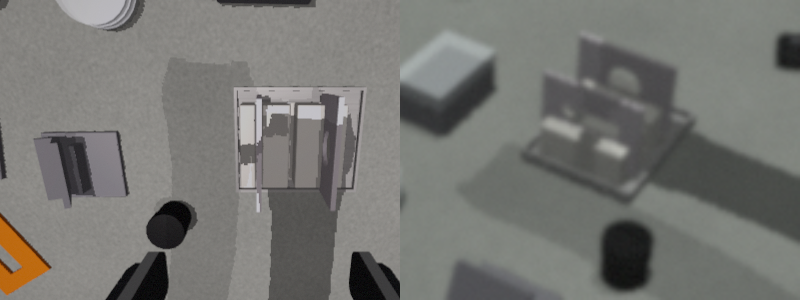

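Both inserts stand in the outer slots: the oblong one at (258,150) and the round one at (333,150) in the wrist half. Their tops are at about 121 mm and the leans are small, so I hand in.

```bash
python3 -c "
from rig import arm
print(arm.hand_in())"
```

```text
the job is handed in; nothing more can be done
None
```

I handed the job in at about 24.6 s of the 67 s limit. Both inserts stand on the floors of the two outer slots and measure within every limit (round insert's lean at most 0.064 rad, limit 0.10); the hand-in returned no verdict.

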